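# Hold the test-box lid at its balance point for the stay fitter

### The arm

A 7-joint arm with a two-finger parallel gripper is mounted at the origin on a cart in front of the work surface, level with it; the furniture and walls round the work are solid. World frame = base frame: x ahead of the robot, y to its left, z up, the work surface at z = 0. Lengths are in m, angles in rad, forces in N, time in s.
With the tool pointing down it reaches from about 0.425 to 0.875 m from the base axis. Payload 4.7 kg.
Tool frame: the origin (TCP) lies at the very end of the fingers, on their centre line; the grasp point (between the pads) lies 19 mm behind it; z points along the fingers, y is the line along which they close (so a half turn about z gives the same grasp; the last joint's range is limited). The gripper opens to 87 mm and grips with 3 to 60 N. Pads are 19 mm wide; open, the fingers measure 117 mm over their backs; the gripper's body (75 mm by 190 mm) begins 51 mm behind the grasp point.
Start: joints at [1.312, 0.321, -0.07, 1.45, 0.023, 1.371, -0.057], TCP at [0.175, -0.626, 0.223] pointing down, gripper open.
Joint ranges: [-2.86, 2.86], [-0.3, 2.09], [-1.38, 1.24], [0.06, 2.45], [-1.56, 4.7], [0.09, 2.05], [-2.69, 2.69]. Speed limits (rad/s): [2.57, 2.57, 3.14, 3.14, 3.14, 3.14, 3.14].

### API

Orientations are given as a rotation vector (axis times angle).
In Python, from bench import ctrl gives the robot as it stands.
- The arm moves only by the shell command python3 -m jog 'ROWS' [FORCE]. ROWS is JSON, a list that holds one entry, the list of rows, each a list of 7 numbers: the shift along the tool's x, y, z in mm, then the turn, a rotation vector about the tool's x, y, z in degrees, then the finger opening in mm, from 0 to 87. A call has 1 to 10 rows; each row is the pose to reach, as a shift and turn from the pose commanded when the call began, along the tool's axes at that moment; what a row does not reach only later rows make up. A row lasts 1/10 s, in which the tool goes at most 50 mm and 8.59 degrees, less where a joint would pass 70% of its speed; a pose out of reach is approached as far as the arm can. A call with a gripper value outside its range is refused whole. The fingers move at their own pace and stop on an object; FORCE is the grip in N (left out, the last holds). Time passes only in rows, so rows that repeat a pose let the fingers close. It gives the time, the measured TCP pose, the force, the opening and the grip force at its end, in the units of the state.
- ctrl.get_state(): the state, without advancing time (a new reading comes with each control period).
- ctrl.get_image(name): name is "scene" or "top"; returns a dict with "image" (420x560x3 uint8, red, green, blue), "depth" (420x560 float32, m along the optical axis (not along the pixel's ray), 0 where there is no reading), "fov_y" (degrees; the focal length in pixels is half the picture's height over the tangent of half this angle, whatever the lens; pixels are square), "cx", "cy" (the principal point, pixels), "k1" (the pictures are not rectified: a ray, as slopes to the right and down, at radius r is drawn at 1 + k1 r^2 times it, then the intrinsics apply), "rvec" (rotation vector, rad) and "tvec" (3), from world to camera coordinates, as OpenCV has them. Camera axes: x right, y down, z forward; pixel columns grow to the right and rows downward; lengths in m; the calibration is good to about 2 mm. A picture is of the moment at which its call begins.
- ctrl.close_job(): hands the job in; it is judged then, once.
The state is a dict: "time": time; "joint_positions": joint angles; "qd": joint speeds; "joint_torque": joint torques, N m; "position": TCP position; "tool_rot": TCP orientation; "ft_force": force on the tool from outside, world axes, zero at the start; "torque": the same for the moment, N m; "grip_width": opening from 0.0 (shut) to 1.0 (fully open); "grip_force": force on a finger pad.
Only numpy, scipy, OpenCV 4.12 (cv2) and the standard library are available. Lean on these libraries where they do the work, as an engineer would, in place of code of your own. Each camera call takes 0.05 s, during which the arm holds its last target. There are 200 camera calls.

### The job

I want to pin the loose stay arm onto the lid of the dark-test box with no load in it. Lift the oil bottle off the lid and stand it upright on the bench clear of the box, let go of it, then take the lid by its ball knob, swing it up to its balance point, where it would fall neither shut nor over backwards, and finish while still gripping the knob and holding the lid still there. Don't lay the bottle over, don't let the lid drop shut or tip over backwards, and leave the stud, lens and brush lying in front of the box alone.

Things in the scene. Friction and masses are not known exactly. Their poses are not given: they have to be found in the camera images.
- test_box: Grey sheet-steel dark-test box, 164 (x) x 180 (y) x 74 mm high, screwed down; foot lugs reach 111 mm to either side. Origin: centre of its underside, on the bench; x to its rear (hinge) side, y to its left, z up. The flat lid's top is 79 mm above the bench when shut; its edges reach 88 mm in front and 96 mm to the sides of the origin. A flat stay arm hangs at the right (-y) side.
- tube_top (a point): Top centre of the round viewing tube that stands on the lid: 50 mm diameter, on a 62 mm flange. Shut, it is 20 mm behind the box's origin and 130 mm above the bench. Turns with the lid.
- hinge (a point): Middle of the lid's hinge line at the rear top edge, 88 mm behind the box's origin, 76 mm above the bench. The hinge line runs along the box's y axis; axes as the box's.
- knob (a point): Centre of the black ball knob, 28 mm diameter, on a 9 mm stem, 39 mm in front of the lid's edge. Shut: 215 mm in front of the hinge line and 4 mm below it. At balance: 53 mm in front of it and 208 mm above it (284 mm above the bench). Pinched from left and right (closing along the hinge line) it can pivot between the fingers as the lid swings.
- lid (a joint): Lid angle, rad: 0 shut, grows as the front edge swings up and to the rear; stop at 2.05. Lid with tube and knob: 0.55 kg; centre of mass, when shut, 80 mm in front of and 19 mm above the hinge line (heavy tube), so it balances before upright, at 1.339 rad (77 degrees). Hinge friction 0.03 N m lets it rest only within about 0.07 rad of that.
- bottle_mid (a point): White oil bottle with an orange nozzle, on the lid in front of the tube at the start. 38 mm diameter, 105 mm high; the round body reaches 83 mm above its foot, the nozzle above is 20 mm thick. About 0.09 kg. This point: on its axis, 52.5 mm above its foot; z along the axis.
- stud_04: Bystander: closed round road stud with clear lens, 128 mm diameter, 47 mm high, on the bench in front of the box to the right. Origin: centre of its underside.
- spare_lens: Bystander: round clear lens in its cell, 121 mm diameter, 14 mm high, on the bench in front of the box to the left. Origin: centre of its underside.
- dust_brush: Bystander: flat wooden brush, 168 mm long (its y), 24 mm wide, 10 mm high, on the bench in front of the box. Origin: centre of its underside.
There are look-alikes about, which are no part of the job. Of the things like the part that bears bottle_mid, leave any that is purple or red; of the rest the larger one is meant.

How it is judged:
By the outcome, as a careful person would: the job done as asked, in the order asked, and still so for the second after the job is handed in, while the arm keeps its last pose, push and grip.
It also fails if it takes over 50 s, if anything falls off the work surface, if the arm or the gripper's body presses on something with over 40 N, if the wrist force passes 120 N, or if a joint passes its speed limit or range.

## Working session

There is one attempt and no reset: what is moved stays moved. The work goes in short steps, Python scripts to look and compute and a shell command to move; the robot and the scene stay as the last step left them, time stands still between calls to the robot, and variables do not carry over. Pictures are saved under pics/ and viewed, at most 10 in all, crops included, and the job is handed in when it is done.

```bash
mkdir -p pics; cat > h.py <<'E'
import numpy as np, cv2
from bench import ctrl
from scipy.spatial.transform import Rotation as R
def snap(n,f=None):
    d=ctrl.get_image(n)
    if f: cv2.imwrite('pics/'+f,d['image'][:,:,::-1])
    np.save('/tmp/'+n+'.npy',d,allow_pickle=True); return d
def load(n): return np.load('/tmp/'+n+'.npy',allow_pickle=True).item()
def K(d):
    f=210/np.tan(np.radians(d['fov_y']/2)); return np.array([[f,0,d['cx']],[0,f,d['cy']],[0,0,1]])
def dist(d): return np.array([d['k1'],0,0,0,0.])
def world(d,u,v,z=None):
    """pixel -> world by depth, or on plane z"""
    p=cv2.undistortPoints(np.array([[[u,v]]],float),K(d),dist(d))[0,0]
    Rm=cv2.Rodrigues(np.array(d['rvec'],float))[0]; t=np.array(d['tvec'],float).ravel()
    r=np.array([p[0],p[1],1]); o=-Rm.T@t; w=Rm.T@r
    if z is None: return o+w*float(d['depth'][int(round(v)),int(round(u))])
    return o+w*(z-o[2])/w[2]
def pix(d,X): return cv2.projectPoints(np.array(X,float).reshape(-1,3),np.array(d['rvec'],float),np.array(d['tvec'],float),K(d),dist(d))[0][:,0]
def st():
    s=ctrl.get_state(); print({k:np.round(s[k],3).tolist() for k in('time','joint_positions','position','tool_rot','ft_force','grip_width','grip_force')}); return s
E
python3 - <<'E'
from h import *
a=snap('scene','s0.png');b=snap('top','t0.png')
for d in(a,b):print(d['fov_y'],d['k1'],d['cx'],d['cy'],-cv2.Rodrigues(np.array(d['rvec']))[0].T@np.array(d['tvec']))
s=st();print(R.from_rotvec(s['tool_rot']).as_matrix().round(3))
E
```

```text
49.14784012569123 -0.056777250349190025 280.53712487626154 209.48584195102467 [0.08249532 0.57846693 0.60230666]
49.252357116443065 -0.12909625751269188 281.0260072875394 204.5449003824587 [ 0.35509749 -0.06592229  1.09032129]
{'time': 0.1, 'joint_positions': [1.312, 0.322, -0.07, 1.452, 0.023, 1.371, -0.057], 'position': [0.175, -0.625, 0.222], 'tool_rot': [-3.111, -0.427, 0.001], 'ft_force': [-0.741, 0.609, 1.01], 'grip_width': 1.003, 'grip_force': 0.0}
[[ 0.963  0.269 -0.001]
 [ 0.269 -0.963  0.002]
 [-0.    -0.002 -1.   ]]
```

View pics/s0.png

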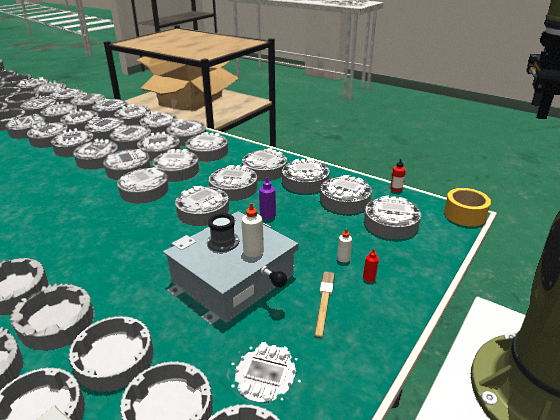

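View pics/t0.png

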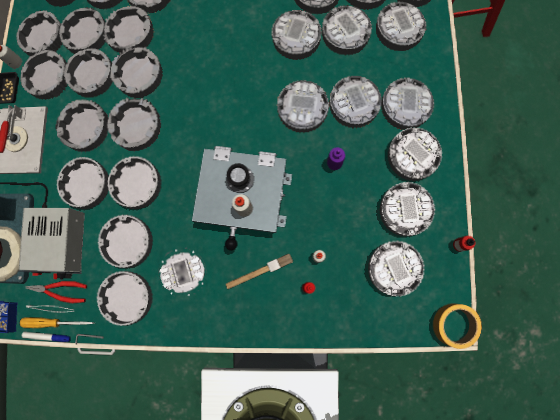

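The views show the box with its tube at top (238,177), the bottle at (241,203) and the knob at (231,243). The small white bottle at (319,256) and the red and purple ones are look-alikes. In the scene view the bottle is at (253,230) and the knob at (279,279).

```bash
python3 - <<'E'
from h import *
b=load('top');a=load('scene')
p=lambda *x:print(*[np.round(i,4) if not isinstance(i,str) else i for i in x])
for n,u,v,z in [('c1',205,150,.079),('c2',286,157,.079),('c3',276,233,.079),('c4',192,223,.079),('tube',238,175,.13),('bot',239,201,.184),('knob',231,243,.072),('lens',181,272,.014),('brushL',228,288,.01),('brushR',291,258,.01),('small',319,255,.07),('red',309,287,.06),('purp',336,156,.09),('stud',397,268,.04)]:
    p(n,world(b,u,v,z),world(b,u,v))
p('scene knob',world(a,279,279,.072),world(a,279,279),'bot',world(a,253,235))
for n,d,c in(('t',b,(150,130,310,310)),('s',a,(150,180,310,330))):
    x0,y0,x1,y1=c; cv2.imwrite(f'pics/{n}c.png',cv2.resize(d['image'][y0:y1,x0:x1,::-1],None,fx=3.3,fy=3.3,interpolation=2))
E
```

```text
c1 [0.6532 0.1453 0.079 ] [0.6523 0.1446 0.0821]
c2 [ 0.6345 -0.042   0.079 ] [ 0.6557 -0.0402  0.002 ]
c3 [ 0.4606 -0.0197  0.079 ] [ 0.4684 -0.0163  0.0042]
c4 [0.4833 0.1697 0.079 ] [0.4929 0.1874 0.0033]
tube [0.5811 0.0606 0.13  ] [0.5819 0.061  0.1268]
bot [0.5146 0.0505 0.184 ] [0.5148 0.0506 0.1828]
knob [0.439  0.0814 0.072 ] [0.4375 0.0788 0.0901]
lens [0.3747 0.208  0.014 ] [0.3749 0.2101 0.0058]
brushL [0.3383 0.0958 0.01  ] [0.3382 0.0964 0.0058]
brushR [ 0.4087 -0.052   0.01  ] [ 0.4089 -0.0519  0.0046]
small [ 0.4122 -0.1149  0.07  ] [ 0.4118 -0.1145  0.0775]
red [ 0.3418 -0.0925  0.06  ] [ 0.3418 -0.0925  0.0607]
purp [ 0.633  -0.1549  0.09  ] [ 0.6325 -0.1548  0.092 ]
stud [ 0.3833 -0.2939  0.04  ] [ 0.3832 -0.293   0.0443]
scene knob [0.4377 0.0823 0.072 ] [0.4314 0.0911 0.0814] bot [0.5048 0.0663 0.1296]
```

View pics/tc.png

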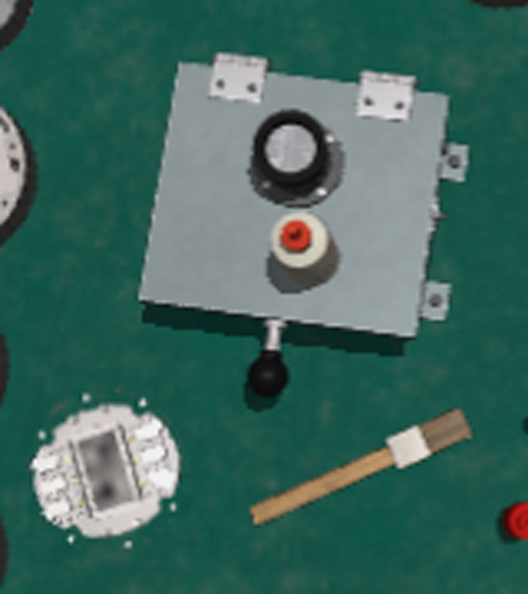

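The crop confirms the lid corners, the tube at (292,150), the nozzle at (296,236) and the knob at (268,374). Box yaw is about -7.7°. The knob is near (0.4385, 0.081) and the bottle near (0.5146, 0.0505), and the lengths between them match those given.

```bash
cat >> h.py <<'E'
def go(goals,yaw=-7.7):
    s=st(); R0=R.from_rotvec(s['tool_rot']); p=np.array(s['position'])
    for g in goals:
        Rg=R.from_euler('z',yaw,degrees=True)*R.from_euler('x',180,degrees=True)
        print(g,(R0.inv().apply(np.array(g)-p)*1000).round(1),np.degrees((R0.inv()*Rg).as_rotvec()).round(1))
E
python3 -c "
from h import *
go([(.175,-.625,.26),(.42,-.35,.27),(.5146,.0505,.26)])"
```

```text
{'time': 0.1, 'joint_positions': [1.312, 0.322, -0.07, 1.452, 0.023, 1.371, -0.057], 'position': [0.175, -0.625, 0.222], 'tool_rot': [-3.111, -0.427, 0.001], 'ft_force': [-0.741, 0.609, 1.01], 'grip_width': 1.003, 'grip_force': 0.0}
(0.175, -0.625, 0.26) [  0.2  -0.5 -38.4] [-0.1  0.  23.3]
(0.42, -0.35, 0.27) [ 310.2 -199.3  -48.1] [-0.1  0.  23.3]
(0.5146, 0.0505, 0.26) [ 509.3 -559.5  -37.5] [-0.1  0.  23.3]
```

```bash
python3 -m jog '[[[0,0,-40,0,0,0,70],[40,-25,-45,0,0,3,70],[80,-50,-48,0,0,8,70],[120,-75,-48,0,0,12,70],[160,-100,-48,0,0,17,70],[200,-127,-48,0,0,23,70],[240,-154,-48,0,0,23,70],[280,-180,-48,0,0,23,70],[310,-200,-48,0,0,23,70],[310,-200,-48,0,0,23,70]]]'; python3 -c "
from h import *
go([(.5146,.0505,.26)])"
```

```text
time: 1.1
position: [0.4243, -0.3436, 0.2705]
tool_rot: [-3.134, 0.185, -0.003]
ft_force: [-0.3, 1.3, -0.3]
grip_width: 0.804
grip_force: 0.0
{'time': 1.1, 'joint_positions': [0.907, 0.093, -0.293, 1.63, 0.024, 1.422, -1.076], 'position': [0.424, -0.344, 0.27], 'tool_rot': [-3.134, 0.185, -0.003], 'ft_force': [-0.253, 1.28, -0.284], 'grip_width': 0.804, 'grip_force': 0.0}
(0.5146, 0.0505, 0.26) [  43.4 -401.9   11.6] [-0.2 -0.1  1. ]
```

```bash
python3 -m jog '[[[5,-40,3,0,0,0,70],[10,-85,5,0,0,0,70],[15,-130,6,0,0,0,70],[20,-175,8,0,0,0,70],[25,-220,10,0,0,0,70],[30,-265,11,0,0,1,70],[35,-310,11,0,0,1,70],[39,-350,11,0,0,1,70],[43,-385,11,0,0,1,70],[43,-402,11,0,0,1,70]]]'; python3 -m jog '[[[0,0,0,0,0,0,70],[0,0,0,0,0,0,70]]]'; python3 - <<'E'
from h import *
go([(.5146,.0505,.26),(.5146,.0505,.125)])
a=snap('scene');b=snap('top')
cv2.imwrite('pics/s1.png',cv2.resize(a['image'][100:330,130:350,::-1],None,fx=2.5,fy=2.5,interpolation=2))
E
```

```text
time: 2.1
position: [0.514, 0.0467, 0.2594]
tool_rot: [-3.132, 0.223, 0.0]
ft_force: [-0.2, -0.3, 0.1]
grip_width: 0.806
grip_force: 0.0
time: 2.3
position: [0.5138, 0.0419, 0.2592]
tool_rot: [3.132, -0.23, -0.001]
ft_force: [-0.0, 0.1, 0.6]
grip_width: 0.801
grip_force: 0.0
{'time': 2.3, 'joint_positions': [0.518, 0.051, -0.669, 1.704, 0.033, 1.398, -1.874], 'position': [0.514, 0.042, 0.259], 'tool_rot': [3.132, -0.23, -0.001], 'ft_force': [-0.033, 0.114, 0.628], 'grip_width': 0.801, 'grip_force': 0.0}
(0.5146, 0.0505, 0.26) [-0.5 -8.7 -0.8] [ 0.1  0.  -0.7]
(0.5146, 0.0505, 0.125) [ -0.4  -8.8 134.2] [ 0.1  0.  -0.7]
```

View pics/s1.png

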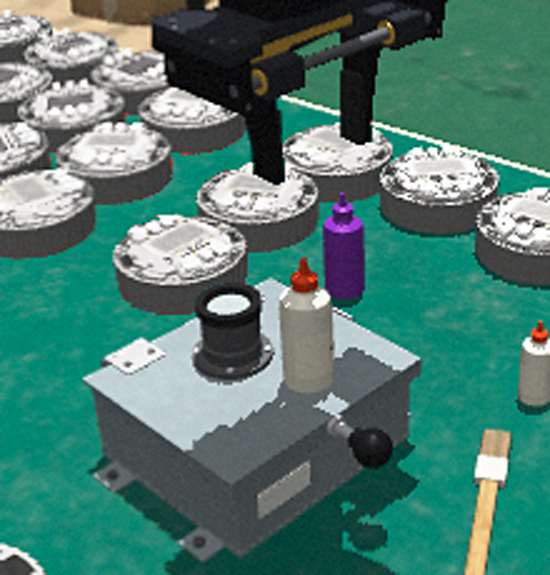

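Gripper hovers above the bottle, with fingertips at crop (265,180) and (357,140) and the nozzle at (303,262). I'll check this against the projection.

```bash
python3 - <<'E'
from h import *
a=load('scene')
q=pix(a,[(.5138,.0419,.259),(.5146,.0505,.184),(.5146,.0505,.079),(.4385,.081,.072),(.581,.0606,.13)]);print(((q-[130,100])*2.5).round(0))
E
```

```text
[[312. 157.]
 [307. 258.]
 [313. 378.]
 [373. 446.]
 [231. 299.]]
```

```bash
python3 -m jog '[[[0,-5,0,0,0,0,70],[0,-9,0,0,0,0,70],[0,-9,20,0,0,0,70],[0,-9,45,0,0,0,70],[0,-9,70,0,0,0,70],[0,-9,95,0,0,0,70],[0,-9,115,0,0,0,70],[0,-9,128,0,0,0,70],[0,-9,134,0,0,0,70],[0,-9,134,0,0,0,70]]]' 15; python3 -m jog '[[[0,0,0,0,0,0,45],[0,0,0,0,0,0,30],[0,0,0,0,0,0,30],[0,0,0,0,0,0,30],[0,0,0,0,0,0,30],[0,0,0,0,0,0,30],[0,0,0,0,0,0,30],[0,0,0,0,0,0,30]]]' 15
```

```text
time: 3.4
position: [0.5151, 0.0522, 0.1252]
tool_rot: [-3.133, 0.229, 0.001]
ft_force: [0.5, 0.1, 1.1]
grip_width: 0.803
grip_force: 0.0
time: 4.2
position: [0.5155, 0.0523, 0.1257]
tool_rot: [-3.133, 0.229, -0.001]
ft_force: [0.4, 0.1, 0.9]
grip_width: 0.417
grip_force: 15.0
```

```bash
python3 -m jog '[[[0,0,-10,0,0,0,30],[0,0,-30,0,0,0,30],[0,0,-60,0,0,0,30],[0,0,-80,0,0,0,30],[0,0,-80,0,0,0,30]]]'; python3 -c "
from h import *
go([(.515,.052,.205),(.51,-.17,.205)])
b=snap('top');a=snap('scene')
cv2.imwrite('pics/s2.png',cv2.resize(a['image'][100:330,130:350,::-1],None,fx=2,fy=2,interpolation=2))"
```

```text
time: 4.7
position: [0.5172, 0.0525, 0.2088]
tool_rot: [3.133, -0.229, 0.009]
ft_force: [-0.3, 0.6, -1.7]
grip_width: 0.414
grip_force: 15.0
{'time': 4.7, 'joint_positions': [0.501, 0.087, -0.685, 1.775, 0.059, 1.294, -1.914], 'position': [0.517, 0.053, 0.209], 'tool_rot': [3.133, -0.229, 0.009], 'ft_force': [-0.338, 0.572, -1.663], 'grip_width': 0.414, 'grip_force': 14.971}
(0.515, 0.052, 0.205) [-2.1  0.8  3.8] [-0.  -0.3 -0.7]
(0.51, -0.17, 0.205) [ 25.3 221.2   3.9] [-0.  -0.3 -0.7]
```

View pics/s2.png

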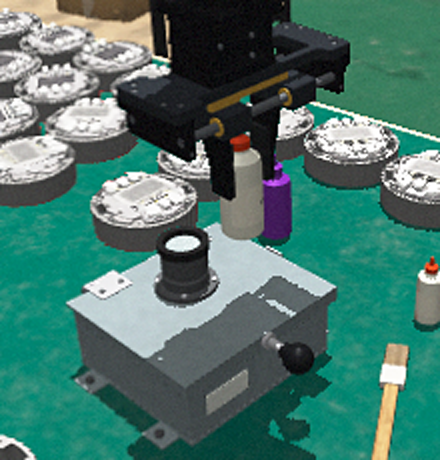

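The bottle is gripped, upright and clear of the lid (crop (240,190)). Carrying it to the right of the box.

```bash
python3 -m jog '[[[2,20,0,0,0,0,30],[5,50,0,0,0,0,30],[8,80,0,0,0,0,30],[12,110,0,0,0,0,30],[16,140,0,0,0,0,30],[19,170,0,0,0,0,30],[22,195,0,0,0,0,30],[25,212,0,0,0,0,30],[25,221,0,0,0,0,30],[25,221,0,0,0,0,30]]]'; python3 -m jog '[[[0,0,20,0,0,0,30],[0,0,50,0,0,0,30],[0,0,80,0,0,0,30],[0,0,110,0,0,0,30],[0,0,130,0,0,0,30],[0,0,140,0,0,0,30],[0,0,145,0,0,0,30],[0,0,150,0,0,0,30],[0,0,150,0,0,0,30],[0,0,150,0,0,0,30]]]'; python3 -c "
from h import *
go([(.51,-.17,.047)])"
```

```text
time: 5.8
position: [0.5073, -0.1707, 0.2047]
tool_rot: [-3.132, 0.231, 0.002]
ft_force: [1.0, -0.3, -0.8]
grip_width: 0.417
grip_force: 15.0
time: 6.8
position: [0.5085, -0.1702, 0.0564]
tool_rot: [3.133, -0.229, 0.002]
ft_force: [-0.3, 0.3, -0.8]
grip_width: 0.416
grip_force: 15.0
{'time': 6.8, 'joint_positions': [0.707, 0.264, -0.486, 1.906, 0.145, 1.004, -1.559], 'position': [0.508, -0.17, 0.056], 'tool_rot': [3.133, -0.229, 0.002], 'ft_force': [-0.333, 0.293, -0.812], 'grip_width': 0.416, 'grip_force': 14.971}
(0.51, -0.17, 0.047) [ 1.4 -0.4  9.4] [ 0.  -0.1 -0.7]
```

```bash
python3 -m jog '[[[0,0,4,0,0,0,30],[0,0,7,0,0,0,30],[0,0,9,0,0,0,30],[0,0,9,0,0,0,30],[0,0,9,0,0,0,30]]]'
```

```text
time: 7.3
position: [0.5082, -0.1702, 0.0468]
tool_rot: [3.133, -0.229, 0.001]
ft_force: [0.3, 0.0, 1.1]
grip_width: 0.415
grip_force: 15.0
```

```bash
python3 -m jog '[[[0,0,1,0,0,0,30],[0,0,1,0,0,0,30]]]';python3 -m jog '[[[0,0,0,0,0,0,45],[0,0,0,0,0,0,60],[0,0,0,0,0,0,70],[0,0,0,0,0,0,70],[0,0,0,0,0,0,70],[0,0,0,0,0,0,70]]]';  python3 -m jog '[[[0,0,-10,0,0,0,70],[0,0,-30,0,0,0,70],[0,0,-60,0,0,0,70],[0,0,-95,0,0,0,70],[0,0,-130,0,0,0,70],[0,0,-155,0,0,0,70],[0,0,-155,0,0,0,70]]]'; python3 - <<'E'
from h import *
go([(.44,.0808,.205),(.4385,.081,.055)])
a=snap('scene');b=snap('top')
cv2.imwrite('pics/s3.png',np.hstack([cv2.resize(a['image'][150:330,150:400,::-1],None,fx=1.6,fy=1.6),cv2.resize(b['image'][130:310,170:420,::-1],None,fx=1.6,fy=1.6)])[:, :800])
E
```

```text
time: 7.5
position: [0.5088, -0.1703, 0.0467]
tool_rot: [3.132, -0.229, 0.003]
ft_force: [-1.3, 1.0, 7.2]
grip_width: 0.415
grip_force: 15.0
time: 8.1
position: [0.5077, -0.1701, 0.0454]
tool_rot: [3.133, -0.229, -0.0]
ft_force: [-0.5, -0.9, -1.0]
grip_width: 0.789
grip_force: 0.0
time: 8.8
position: [0.5105, -0.1706, 0.2056]
tool_rot: [3.13, -0.229, 0.013]
ft_force: [-0.5, -0.4, -0.7]
grip_width: 0.804
grip_force: 0.0
{'time': 8.8, 'joint_positions': [0.74, 0.115, -0.5, 1.745, 0.059, 1.287, -1.49], 'position': [0.51, -0.171, 0.206], 'tool_rot': [3.13, -0.229, 0.013], 'ft_force': [-0.539, -0.389, -0.67], 'grip_width': 0.804, 'grip_force': 0.0}
(0.44, 0.0808, 0.205) [-106.3 -238.5   -0.8] [ 0.1 -0.5 -0.7]
(0.4385, 0.081, 0.055) [-109.  -238.9  149.2] [ 0.1 -0.5 -0.7]
```

View pics/s3.png

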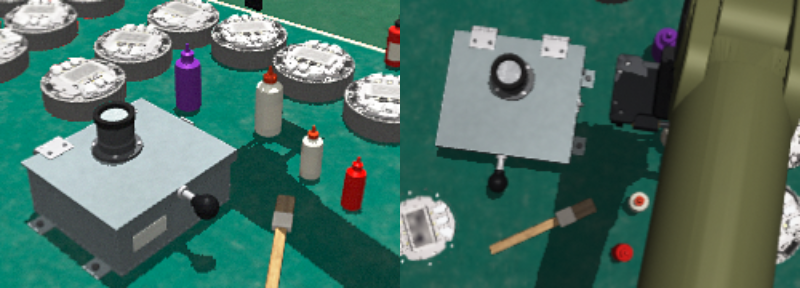

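The bottle stands upright at scene crop (268,105), clear of the box. The knob is at crop (206,206) and top crop (497,183), giving about (0.4375, 0.0815).

```bash
python3 -m jog '[[[-10,-25,0,0,0,0,70],[-24,-55,0,0,0,0,70],[-38,-85,0,0,0,0,70],[-52,-115,0,0,0,0,70],[-65,-145,0,0,0,0,70],[-78,-175,0,0,0,0,70],[-92,-205,0,0,0,0,70],[-104,-228,0,0,0,0,70],[-109,-239,0,0,0,0,70],[-109,-239,0,0,0,0,70]]]' 25; python3 -m jog '[[[0,0,0,0,0,0,70],[0,0,0,0,0,0,70]]]'; python3 - <<'E'
from h import *
go([(.4375,.0815,.053)])
E
```

```text
time: 9.9
position: [0.434, 0.0833, 0.1999]
tool_rot: [3.133, -0.225, -0.002]
ft_force: [0.5, 0.5, 1.4]
grip_width: 0.803
grip_force: 0.0
time: 10.1
position: [0.435, 0.0806, 0.2002]
tool_rot: [3.133, -0.233, -0.001]
ft_force: [-0.6, -1.4, 0.2]
grip_width: 0.808
grip_force: 0.0
{'time': 10.1, 'joint_positions': [0.54, -0.11, -0.725, 1.944, -0.076, 1.282, -1.879], 'position': [0.435, 0.081, 0.2], 'tool_rot': [3.133, -0.233, -0.001], 'ft_force': [-0.619, -1.364, 0.183], 'grip_width': 0.808, 'grip_force': 0.0}
(0.4375, 0.0815, 0.053) [  2.4  -1.3 147.2] [ 0.   0.  -0.8]
```

```bash
python3 -m jog '[[[2,-1,15,0,0,-0.8,70],[2,-1,40,0,0,-0.8,70],[2,-1,65,0,0,-0.8,70],[2,-1,90,0,0,-0.8,70],[2,-1,112,0,0,-0.8,70],[2,-1,130,0,0,-0.8,70],[2,-1,142,0,0,-0.8,70],[2,-1,147,0,0,-0.8,70],[2,-1,147,0,0,-0.8,70],[2,-1,147,0,0,-0.8,70]]]' 25; python3 - <<'E'
from h import *
go([(.4375,.0815,.053)])
a=snap('scene');b=snap('top')
cv2.imwrite('pics/s4.png',np.hstack([cv2.resize(a['image'][190:330,190:330,::-1],None,fx=2.8,fy=2.8),cv2.resize(b['image'][140:280,170:310,::-1],None,fx=2.8,fy=2.8)])[:, :800])
E
```

```text
time: 11.1
position: [0.4376, 0.0829, 0.0542]
tool_rot: [-3.135, 0.208, -0.002]
ft_force: [-0.1, -0.6, 0.2]
grip_width: 0.799
grip_force: 0.0
{'time': 11.1, 'joint_positions': [0.501, 0.097, -0.767, 2.107, 0.082, 0.965, -2.014], 'position': [0.438, 0.083, 0.054], 'tool_rot': [-3.135, 0.208, -0.002], 'ft_force': [-0.098, -0.588, 0.23], 'grip_width': 0.799, 'grip_force': 0.0}
(0.4375, 0.0815, 0.053) [0.1 1.4 1.2] [-0.  -0.1  0.1]
```

View pics/s4.png

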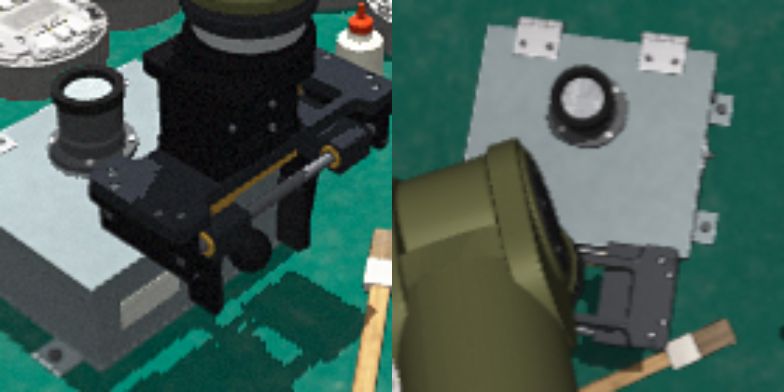

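The knob (crop (255,248)) sits between the fingers (208,290) and (297,230). Closing.

```bash
python3 -m jog '[[[0,1,1,0,0,0,45],[0,1,1,0,0,0,20],[0,1,1,0,0,0,20],[0,1,1,0,0,0,20],[0,1,1,0,0,0,20],[0,1,1,0,0,0,20],[0,1,1,0,0,0,20],[0,1,1,0,0,0,20]]]' 25; python3 - <<'E'
from h import *
s=st()
c=np.array(s['position'])-[0,0,0]; R0=R.from_rotvec(s['tool_rot'])
# knob arc about hinge: relative (front,up) shut (215,-4)
yaw=np.radians(-7.7); fx=np.array([np.cos(yaw),np.sin(yaw),0])
def off(t): # knob displacement
    f=215*np.cos(t)-(-4)*np.sin(t); u=215*np.sin(t)+(-4)*np.cos(t)
    return -(f-215)*fx+np.array([0,0,u+4])
for t in np.radians([2,5,10,15,20,25,30,35,40,45,50,55,60,65,70,74,76.7]):
    print(round(np.degrees(t),1),R0.inv().apply(off(t)).round(1))
E
```

```text
time: 12.0
position: [0.4368, 0.0826, 0.0525]
tool_rot: [-3.134, 0.207, -0.0]
ft_force: [0.8, 3.4, -1.3]
grip_width: 0.305
grip_force: 25.0
{'time': 12.0, 'joint_positions': [0.501, 0.099, -0.767, 2.109, 0.083, 0.962, -2.013], 'position': [0.437, 0.083, 0.053], 'tool_rot': [-3.134, 0.207, -0.0], 'ft_force': [0.811, 3.444, -1.272], 'grip_width': 0.305, 'grip_force': 24.989}
2.0 [-0.  -0.  -7.5]
5.0 [  0.5  -0.  -18.8]
10.0 [  2.6  -0.  -37.4]
15.0 [  6.3  -0.  -55.8]
20.0 [ 11.6  -0.  -73.8]
25.0 [ 18.5  -0.  -91.2]
30.0 [  26.8   -0.  -108. ]
35.0 [  36.6    0.  -124. ]
40.0 [  47.8    0.  -139.1]
45.0 [  60.2    0.  -153.2]
50.0 [ 7.380e+01  1.000e-01 -1.661e+02]
55.0 [ 8.840e+01  1.000e-01 -1.778e+02]
60.0 [ 1.041e+02  1.000e-01 -1.882e+02]
65.0 [ 120.5    0.2 -197.1]
70.0 [ 1.377e+02  2.000e-01 -2.046e+02]
74.0 [ 1.519e+02  2.000e-01 -2.095e+02]
76.7 [ 161.7    0.3 -212.3]
```

```bash
python3 -m jog '[[[0,0,-3,0,0,0,20],[0,0,-8,0,0,0,20],[0,0,-16,0,0,0,20],[1,0,-25,0,0,0,20],[2,0,-34,0,0,0,20],[4,0,-44,0,0,0,20],[6,0,-54,0,0,0,20],[8,0,-63,0,0,0,20],[11,0,-71,0,0,0,20],[12,0,-74,0,0,0,20]]]' 25; python3 -m jog '[[[0,0,0,0,0,0,20],[0,0,0,0,0,0,20]]]'
```

```text
time: 13.0
position: [0.4485, 0.0809, 0.1275]
tool_rot: [-3.134, 0.207, 0.001]
ft_force: [-0.0, 5.3, -1.8]
grip_width: 0.306
grip_force: 25.0
time: 13.2
position: [0.4482, 0.0809, 0.1268]
tool_rot: [-3.134, 0.207, 0.001]
ft_force: [0.3, 4.8, -2.1]
grip_width: 0.3
grip_force: 25.0
```

```bash
python3 -m jog '[[[3,-1,-8,0,0,0,20],[7,-1,-17,0,0,0,20],[11,-1,-26,0,0,0,20],[15,-1,-34,0,0,0,20],[20,-1,-42,0,0,0,20],[25,-1,-50,0,0,0,20],[30,-1,-58,0,0,0,20],[36,-1,-65,0,0,0,20],[42,-1,-72,0,0,0,20],[49,-1,-79,0,0,0,20]]]' 25; python3 -m jog '[[[0,0,0,0,0,0,20],[0,0,0,0,0,0,20]]]'; python3 - <<'E'
from h import *
st(); a=snap('scene')
cv2.imwrite('pics/s5.png',a['image'][60:340,100:400,::-1])
E
```

```text
time: 14.2
position: [0.4972, 0.0743, 0.2061]
tool_rot: [3.134, -0.208, -0.003]
ft_force: [-6.7, -0.4, 3.4]
grip_width: 0.302
grip_force: 25.0
time: 14.4
position: [0.4975, 0.0743, 0.2063]
tool_rot: [3.134, -0.208, -0.001]
ft_force: [-5.6, -0.8, 3.0]
grip_width: 0.301
grip_force: 25.0
{'time': 14.4, 'joint_positions': [0.529, 0.057, -0.748, 1.808, 0.041, 1.293, -1.933], 'position': [0.498, 0.074, 0.206], 'tool_rot': [3.134, -0.208, -0.001], 'ft_force': [-5.603, -0.841, 3.023], 'grip_width': 0.301, 'grip_force': 25.043}
```

View pics/s5.png

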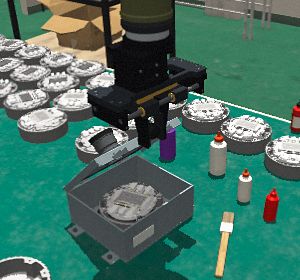

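Lid is half open with the knob in the grip, and the bottle stands at (218,155). Side force is small. Continuing with about 1 mm more radius.

```bash
python3 -m jog '[[[6,0,-8,0,0,0,20],[12,0,-14,0,0,0,20],[19,0,-20,0,0,0,20],[26,0,-26,0,0,0,20],[34,0,-31,0,0,0,20],[42,0,-36,0,0,0,20],[50,0,-41,0,0,0,20],[58,0,-45,0,0,0,20],[67,0,-49,0,0,0,20],[75,0,-52,0,0,0,20]]]' 25; python3 -m jog '[[[0,0,0,0,0,0,20],[0,0,0,0,0,0,20]]]'; python3 - <<'E'
from h import *
st()
E
```

```text
time: 15.45
position: [0.5722, 0.064, 0.2576]
tool_rot: [3.133, -0.209, -0.002]
ft_force: [1.9, -4.2, -7.3]
grip_width: 0.297
grip_force: 25.0
time: 15.65
position: [0.5717, 0.0641, 0.2574]
tool_rot: [3.133, -0.208, -0.001]
ft_force: [2.2, -5.4, -7.9]
grip_width: 0.305
grip_force: 25.0
{'time': 15.65, 'joint_positions': [0.48, 0.213, -0.738, 1.568, 0.146, 1.417, -1.973], 'position': [0.572, 0.064, 0.257], 'tool_rot': [3.133, -0.208, -0.001], 'ft_force': [2.233, -5.368, -7.869], 'grip_width': 0.305, 'grip_force': 24.97}
```

```bash
python3 -m jog '[[[5,1,-1,0,0,0,20],[10,1,-2,0,0,0,20],[15,1,-4,0,0,0,20],[20,1,-5,0,0,0,20],[23,1,-6,0,0,0,20],[25.5,1,-6.5,0,0,0,20],[25.5,1,-6.5,0,0,0,20],[25.5,1,-6.5,0,0,0,20]]]' 25; python3 -m jog '[[[0,0,0,0,0,0,20],[0,0,0,0,0,0,20]]]'; python3 - <<'E'
from h import *
st(); a=snap('scene');b=snap('top')
cv2.imwrite('pics/s6.png',np.hstack([cv2.resize(a['image'][60:320,140:340,::-1],None,fx=2,fy=2),cv2.resize(b['image'][50:310,160:360,::-1],None,fx=2,fy=2)]))
E
```

```text
time: 16.45
position: [0.5975, 0.0605, 0.2654]
tool_rot: [3.134, -0.208, 0.003]
ft_force: [-1.3, -5.1, 5.4]
grip_width: 0.302
grip_force: 25.0
time: 16.65
position: [0.5975, 0.0605, 0.2654]
tool_rot: [3.134, -0.208, 0.003]
ft_force: [-2.2, -4.6, 5.8]
grip_width: 0.304
grip_force: 25.0
{'time': 16.65, 'joint_positions': [0.457, 0.269, -0.731, 1.496, 0.181, 1.443, -1.982], 'position': [0.597, 0.061, 0.265], 'tool_rot': [3.134, -0.208, 0.003], 'ft_force': [-2.18, -4.639, 5.815], 'grip_width': 0.304, 'grip_force': 25.036}
```

View pics/s6.png

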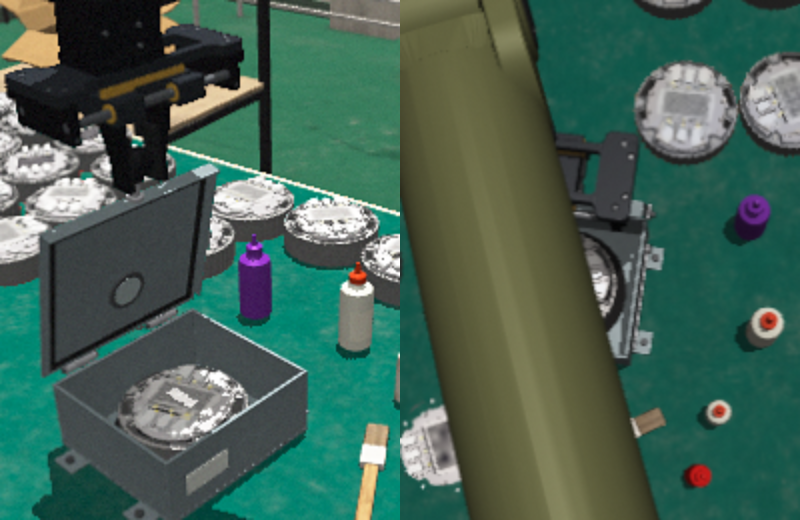

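```bash
python3 - <<'E'
from h import *
a=load('scene'); y=np.radians(-7.7); Rz=R.from_euler('z',y)
o=np.array([.562,.0645,0])
for deg in (72,75,77,79,82):
    t=np.radians(deg); P=[]
    for f,u,yy in((176,3,-96),(176,3,96),(215,-4,0)):
        F=f*np.cos(t)-u*np.sin(t);U=f*np.sin(t)+u*np.cos(t)
        P.append(o+Rz.apply([.088-F/1000,yy/1000,.076+U/1000]))
    print(deg,((pix(a,P)-[140,60])*2).round(0).tolist())
x=a['image'][130:200,150:260,::-1]; cv2.imwrite('pics/s7.png',cv2.resize(x,None,fx=6,fy=6,interpolation=2))
E
```

```text
72 [[220.0, 170.0], [50.0, 244.0], [152.0, 173.0]]
75 [[214.0, 165.0], [43.0, 237.0], [144.0, 166.0]]
77 [[209.0, 162.0], [39.0, 234.0], [138.0, 162.0]]
79 [[205.0, 159.0], [34.0, 230.0], [132.0, 157.0]]
82 [[198.0, 155.0], [28.0, 225.0], [124.0, 152.0]]
```

View pics/s7.png

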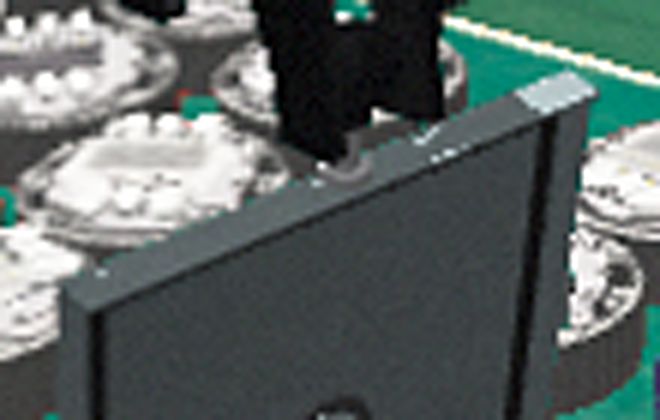

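```bash
python3 -m jog '[[[0.3,0.5,-0.5,0,0,0,20],[0.6,1,-1,0,0,0,20],[0.6,1,-1,0,0,0,20],[0.6,1,-1,0,0,0,20],[0.6,1,-1,0,0,0,20],[0.6,1,-1,0,0,0,20]]]' 25; python3 -m jog '[[[0,0,0,0,0,0,20],[0,0,0,0,0,0,20],[0,0,0,0,0,0,20],[0,0,0,0,0,0,20],[0,0,0,0,0,0,20]]]'
```

```text
time: 17.35
position: [0.5974, 0.0605, 0.2654]
tool_rot: [-3.134, 0.206, -0.001]
ft_force: [-2.4, -0.1, 4.4]
grip_width: 0.304
grip_force: 25.0
time: 17.85
position: [0.5974, 0.0605, 0.2654]
tool_rot: [-3.134, 0.206, -0.001]
ft_force: [-1.5, -1.6, 4.9]
grip_width: 0.304
grip_force: 25.0
```

Steady and near-unloaded at about 76–77°. Handing in.

```bash
python3 -c "
from bench import ctrl
print(ctrl.close_job())"
```

```text
the job is handed in; nothing more can be done
None
```

The bottle stands upright on the bench to the right of the box, and the arm is still gripping the knob, holding the lid still at about 76–77° (balance is 77°); I handed the job in at about 18 s, and no verdict came back.

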